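# Park the pH electrode in its tall storage cylinder

## Task

Park the pH electrode for the night: push the tall white cylinder with the blue foot across the bench, low on its body so that it slides without tipping, until it stands centred under the hanging electrode; then press the electrode holder fully down onto its stop, so that the electrode hangs inside the cylinder. Only push and press: do not take the cylinder between the fingers, lift it or touch its upper half. Do not bump the electrode or its stand against the cylinder, and leave everything else on the bench where it stands.

Things in the scene. Friction and masses are not known exactly. Their poses are not given: they have to be found in the camera images.
- cylinder: Tall narrow storage cylinder, open at the top, loose, about 0.2 kg: milky-white tube (outer diameter 42 mm, inner diameter 37 mm) with fine blue rings, on a round blue foot (diameter 56, 8 thick, sloping in to the tube by 12 above the bench). 180 mm tall overall. Origin at the centre of the foot's underside; z up along the tube. It slides on the bench when pushed near the foot and tips over when pushed high.
- cylinder_top: The upper half of that tube (part of the cylinder, not separate): from 90 to 180 mm above the foot's underside. Origin on the tube's axis, 90 mm above the foot's underside.
- electrode_tip (a point): pH electrode hanging upright in the clamp ring at the free end of the holder's arm: dark shaft 12 mm in diameter with a pale rounded bulb below, and a black cap (diameter 20 mm) with a teal band standing 32 mm above the top of the arm. This point is the very tip of the bulb, which is 70 mm below the underside of the arm. It moves up and down with the holder; at the top of the travel the tip is 222 mm above the bench, at the bottom 112 mm.
- holder (a joint): How far the electrode holder has been slid down its upright rod, m: 0 at the top, 0.110 fully down on the stop collar. It starts between 0 and 0.02, stays wherever it is left, and moves when pressed down with about 4 N plus 15 N per m/s.
- saddle (a point): Centre of the top face of the ribbed grey thumb saddle (44 x 34 mm) half-way along the holder's pale arm, 75 mm from the electrode's axis and 75 mm from the rod's. The place to press, straight down. It is 310 mm above the bench when joint holder is 0 and 200 mm when fully down. The point's x axis points along the arm from the electrode to the rod.
- stand: Electrode stand, fixed: pale base plate 110 x 130 x 12 mm, steel rod (diameter 12) whose top is 357 mm above the bench, with a dark stop collar. Origin on the bench directly below the electrode; its x axis points to the rod, which stands 150 mm away; the base plate covers x from 100 to 210 mm, y +-65 mm.
- buffer_red: Bystander: small white bottle with a red cap, diameter 42, 82 mm tall, loose. Origin at the centre of its underside.
- buffer_yellow: Bystander: small white bottle with a yellow cap, diameter 42, 82 mm tall, loose. Origin at the centre of its underside.
- buffer_blue: Bystander: small white bottle with a blue cap, diameter 42, 82 mm tall, loose. Origin at the centre of its underside.
- beaker: Bystander: clear bluish beaker, diameter 66, 85 mm tall, loose. Origin at the centre of its underside.
- adapter: Bystander: black power adapter 55 (x) x 120 (y) x 34 mm with a yellow patch, loose. Origin at the centre of its underside.
- reader: Bystander: black hand-held code reader lying on the bench, about 185 (x) x 66 (y) x 50 mm, loose. Origin on the bench near its middle.
- marker: Bystander: white marker pen with a blue cap, 125 mm long along x, 17 mm thick, loose. Origin on the bench near its middle.

How it is judged (in metres and radians):
On the way, in this order (a step that is already met when the one before it is completed fails the run):
1. the cylinder stands upright and still, centred under the raised electrode (horizontal distance between cylinder and electrode_tip below 0.012 m and angle between cylinder's own z axis and vertical below 0.04 rad and height (world z) of cylinder below 0.004 m and linear speed of cylinder below 0.02 m/s and value of joint holder below 0.03 m), for 0.2 s.
2. the holder is pressed fully down, the electrode inside the cylinder (horizontal distance between cylinder and electrode_tip below 0.012 m and value of joint holder above 0.104 m), for 0.2 s.
At the end, for the whole second after the job is handed in: The cylinder stands upright (within 0.04 rad), on the bench and at rest, its axis within 12 mm of the electrode's; the holder is down to within 6 mm of its stop (joint above 0.104) (all of step 2 and angle between cylinder's own z axis and vertical below 0.04 rad and height (world z) of cylinder below 0.004 m and linear speed of cylinder below 0.02 m/s and angular speed of cylinder below 0.1 rad/s); the robot touches nothing.
It fails at once if the cylinder tips by more than 0.15 rad or is lifted off the bench (angle between cylinder's own z axis and vertical above 0.15 rad or height (world z) of cylinder above 0.008 m).
It fails at once if the cylinder is taken between the fingers (the grasp point comes inside it) (horizontal distance between the grasp point and cylinder below 0.02 m and height (world z) of the grasp point below 0.19 m).
It fails at once if the robot touches the upper half of the cylinder (contact force between any of the fingers, the arm and cylinder_top above 0.5 N).
It fails at once if the cylinder bumps against the electrode or any part of its stand (over 3 N) (contact force between stand and cylinder above 3 N).
It fails at once if a bystander is moved more than 15 mm or tipped over (distance of any of buffer_red, buffer_yellow, buffer_blue, beaker, adapter, reader, marker from where it was at the start of the episode above 0.015 m or angle between any of buffer_red, buffer_yellow, buffer_blue, beaker, adapter, reader, marker's own z axis and vertical above 0.3 rad).
It also fails if it takes over 64 s, if anything falls off the work surface, if the arm or the gripper's body presses on something with over 40 N, if the wrist force passes 120 N, or if a joint passes its speed limit or range.

## Robot

A 6-joint arm with a two-finger parallel gripper is mounted at the origin on the work surface. World frame = base frame: x ahead of the robot, y to its left, z up, the work surface at z = 0. Lengths are in m, angles in degrees, forces in N, time in s.
With the tool pointing down it reaches from about 0.25 to 0.725 m from the base axis. Payload 9.7 kg.
Tool frame: the origin (TCP) lies midway between the tips of the shut fingers; the grasp point (between the pads) lies 19 mm behind it (bot.pinch_z is the distance from the TCP to the grasp point, in m); z points along the fingers, y is the direction in which the jaws open and shut (so a half turn about z gives the same grasp; the last joint's range is limited). The gripper opens to 85 mm and grips with 20 to 120 N. Pads are 22 mm wide; open, the fingers measure 114 mm over their backs; the gripper's body (76 mm by 85 mm) begins 54 mm behind the grasp point. The pads swing forward as they close: fully open they stand 13 mm farther back than shut.
Start: joints at [-73.625, 4.979, 10.078, 95.1, 0, 90], TCP at [0.155, -0.528, 0.231] pointing down, gripper open.
Joint ranges: [-179.16, 179.16], [-48.56, 103.87], [-65.8, 70.77], [-126.05, 130.52], [-82.76, 87.17], [-180, 180]. Speed limits (degrees/s): [127.2, 127.2, 147.25, 180, 180, 180].

## Interface

Orientations are given as [roll, pitch, yaw] about the fixed x, y, z axes, in that order (R = Rz(yaw) Ry(pitch) Rx(roll)).
In Python, from workcell import bot, imaging gives the robot as it stands.
- The arm moves only by the tool servo_tool, never from a script. Its argument "moves" is a list that holds one entry, the list of rows, each a list of 7 numbers: the turn, a rotation vector about the tool's x, y, z in rad, then the shift along the tool's x, y, z in cm, then the finger opening in cm, from 0 to 8.54. A call has 1 to 12 rows; each row shifts and turns the pose as measured when the row begins, along the tool's axes as they then stand; what a row does not reach is not made up. A row lasts 1/12 s, in which the tool goes at most 41.7 mm and 7.16 degrees, less where a joint would pass 70% of its speed; a pose out of reach is approached as far as the arm can. A call is refused whole if a number of a shift passes 4.17 or a number of a turn 0.125, either way. A call with a gripper value outside its range is refused whole. The fingers move at their own pace and stop on an object; "force" is the grip in N (left out, the last holds). Time passes only in rows, so rows that do not move let the fingers close. It gives the time, the measured TCP pose, the force and the opening at its end, in the units of the state.
- bot.get_obs(): the state, without advancing time (a new reading comes with each control period).
- imaging.camera(name): name is "scene" or "top" or "wrist"; returns the picture (384x512x3 uint8, blue, green, red); there is no depth.
- imaging.calibration(name): a dict with "fx", "fy", "cx", "cy" (pixels), "D" ([k1, k2, p1, p2, k3] as OpenCV has them; the pictures are not rectified), "camera_from_world" (4x4, takes a point from world to camera coordinates). Camera axes: x right, y down, z forward; pixel columns grow to the right and rows downward; lengths in m; the calibration is good to about 2 mm. A picture is of the moment at which its call begins: read the wrist's pose just before it. calibration takes no time and is no camera call; for the wrist camera it gives the pose at the moment of the call.
- bot.job_done(): hands the job in, once; it reports no verdict.
The state is a dict: "time": time; "q": joint angles; "qd": joint speeds; "joint_efforts": joint torques, N m; "ee_pos": TCP position; "tcp_rot": TCP orientation; "wrist_force": force on the tool from outside, world axes, zero at the start; "torque": the same for the moment, N m; "opening": finger opening in m.
Only numpy, scipy, OpenCV 4.12 (cv2) and the standard library are available. Lean on these libraries where they do the work, as an engineer would, in place of code of your own. Each camera call takes 0.05 s, during which the arm holds its last target.

## Working session

There is one attempt and no reset: what is moved stays moved. The work goes in short steps, Python scripts to look and compute and a tool call to move; the robot and the scene stay as the last step left them, time stands still between calls to the robot, and variables do not carry over. Pictures are saved under pics/ and viewed, and the job is handed in when it is done.

Besides the shell and the picture viewer there is one more tool, called after ">>>" as a command line: name --argument value ..., lists and objects as JSON in quotes. servo_tool: Moves the arm, as the interface text tells. Its arguments: {"type":"object","properties":{"moves":{"type":"array","items":{"type":"array","items":{"type":"array","items":{"type":"number"}}}},"force":{"type":"number"}},"required":["moves"]}

```bash
mkdir -p pics; ls; python3 - <<'E'
from workcell import bot, imaging
import cv2
print(bot.get_obs())
for n in ["scene","top","wrist"]:
    c=imaging.calibration(n); print(n,c)
    cv2.imwrite(f"pics/{n}0.png",imaging.camera(n))
E
```

```text
pics
{'time': 0.0, 'q': array([-7.36256476e+01,  5.01136827e+00,  1.00336420e+01,  9.50995732e+01,
       -3.72977062e-04,  9.00004172e+01]), 'qd': array([ 0.02099555,  0.02197147,  0.01527343, -0.00026005, -0.1140301 ,
        0.11926063]), 'joint_efforts': array([-7.96686363e-04, -5.20383561e+01,  4.64806581e+01,  1.63082255e-02,
        4.24204040e-05, -1.00335079e-06]), 'ee_pos': array([ 0.15498382, -0.52746804,  0.23057322]), 'tcp_rot': array([-1.79922701e+02,  3.73539519e-04,  1.63739357e+01]), 'wrist_force': array([ 0.88140338, -0.27648894,  0.67046799]), 'torque': array([ 0.0609667 , -0.04594358,  0.0174415 ]), 'opening': 0.08557338734863304}
scene {'fx': 427.0337687485604, 'fy': 427.0337687485604, 'cx': 257.5098375003258, 'cy': 192.85255890671422, 'D': array([-0.13548836,  0.        ,  0.        ,  0.        ,  0.        ]), 'camera_from_world': array([[-0.21765188,  0.97585368, -0.01836445,  0.12436663],
       [ 0.69565235,  0.14190381, -0.70422377, -0.26431109],
       [-0.68461338, -0.1660509 , -0.70974053,  1.71461282],
       [ 0.        ,  0.        ,  0.        ,  1.
[... 222 characters left out ...]
rray([[ 0.02455388, -0.99958428,  0.01511211, -0.04205952],
       [-0.98373146, -0.02684991, -0.1776274 ,  0.58886251],
       [ 0.17795932, -0.01050481, -0.98398177,  1.35092392],
       [ 0.        ,  0.        ,  0.        ,  1.        ]])}
wrist {'fx': 325.33135528368115, 'fy': 325.33135528368115, 'cx': 258.7055687652246, 'cy': 191.45798094278746, 'D': array([-0.01207437,  0.        ,  0.        ,  0.        ,  0.        ]), 'camera_from_world': array([[ 0.28147541, -0.95956777, -0.00113465, -0.54980951],
       [-0.91204336, -0.26790195,  0.31049226, -0.04003438],
       [-0.29824234, -0.08636109, -0.95057523,  0.3812499 ],
       [ 0.        ,  0.        ,  0.        ,  1.        ]])}
```

View pics/scene0.png

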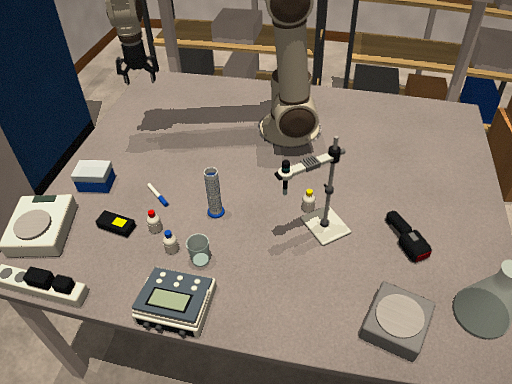

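View pics/top0.png

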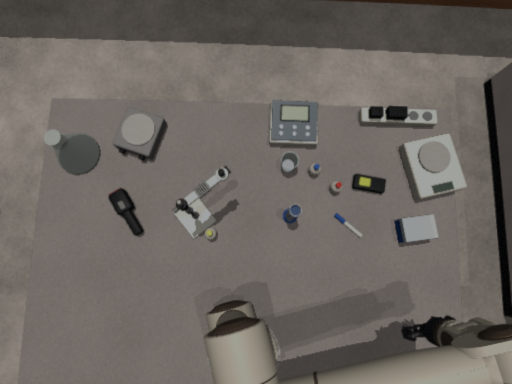

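View pics/wrist0.png

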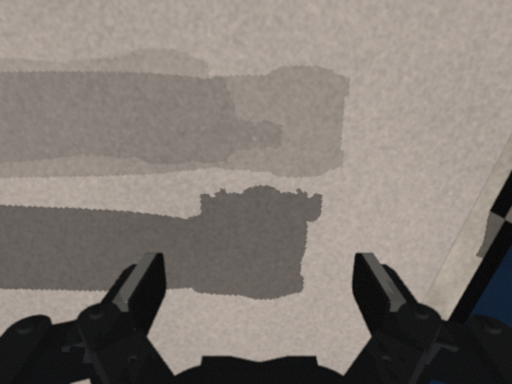

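The cylinder's foot is near scene (215,212) and top (290,215). The stand's electrode is near scene (285,190) and top (222,172), and the rod is toward top (183,205). I'll zoom in next.

```bash
cat > h.py <<'E'
import numpy as np, cv2
from workcell import bot, imaging
def proj(n,P):
    c=imaging.calibration(n);T=c["camera_from_world"];P=np.atleast_2d(np.array(P,float))
    K=np.array([[c['fx'],0,c['cx']],[0,c['fy'],c['cy']],[0,0,1]])
    return cv2.projectPoints(P,cv2.Rodrigues(T[:3,:3])[0],T[:3,3],K,c['D'])[0][:,0]
def ray(n,uv):
    c=imaging.calibration(n);T=c["camera_from_world"]
    K=np.array([[c['fx'],0,c['cx']],[0,c['fy'],c['cy']],[0,0,1]])
    x=cv2.undistortPoints(np.array([[uv]],float),K,c['D'])[0,0]
    R=T[:3,:3];return -R.T@T[:3,3], R.T@np.array([x[0],x[1],1])
def atz(n,uv,z):
    o,d=ray(n,uv);return o+d*(z-o[2])/d[2]
def crop(n,img,x0,y0,x1,y1,s,name):
    c=cv2.resize(img[y0:y1,x0:x1],None,fx=s,fy=s,interpolation=cv2.INTER_CUBIC)
    for x in range((x0//10+1)*10,x1,10): cv2.putText(c,str(x),(int((x-x0)*s),8),0,.3,(0,0,255)); cv2.line(c,(int((x-x0+.5)*s),9),(int((x-x0+.5)*s),14),(0,0,255))
    for y in range((y0//10+1)*10,y1,10): cv2.putText(c,str(y),(0,int((y-y0+.5)*s)+3),0,.3,(0,0,255))
    cv2.imwrite(f"pics/{name}.png",c)
E
python3 - <<'E'
from h import *
s=cv2.imread("pics/scene0.png");t=cv2.imread("pics/top0.png")
crop("scene",s,190,130,360,250,4.6,"s_crop")
crop("top",t,160,140,320,250,4.8,"t_crop")
E
```

```text
(no output)
```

View pics/s_crop.png

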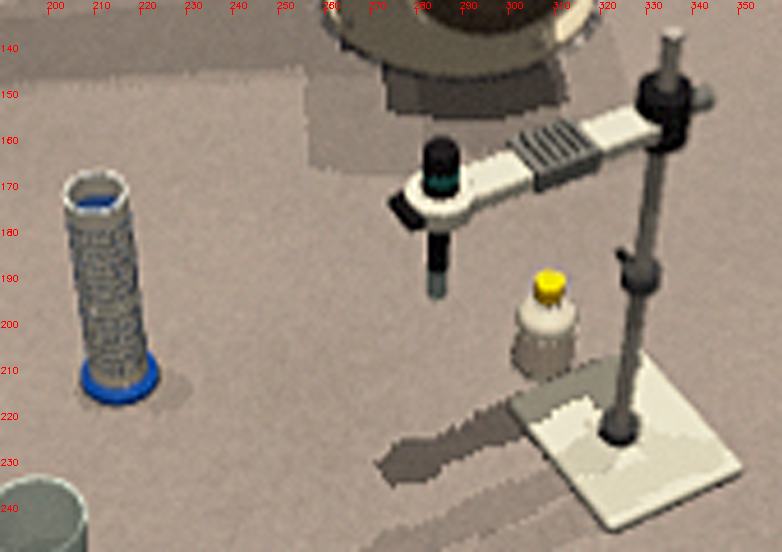

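View pics/t_crop.png

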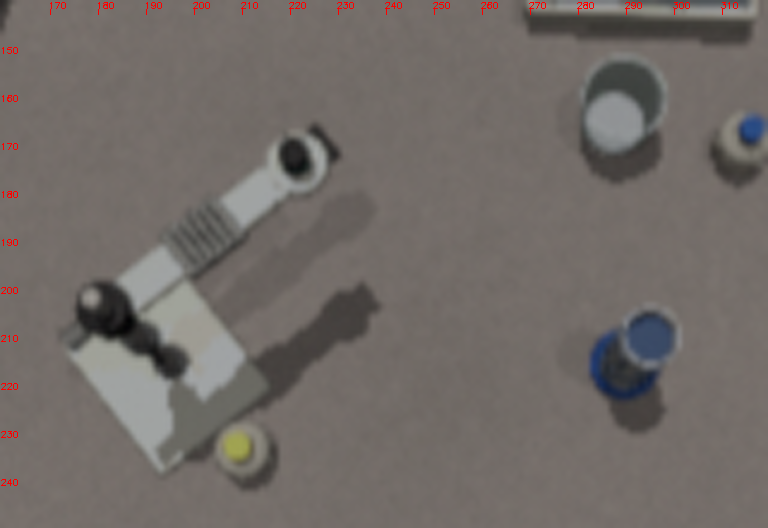

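```bash
cat > fit.py <<'E'
from h import *
from scipy.optimize import least_squares
def S(c,r):return (190+(c+.5)/4.6-.5,130+(r+.5)/4.6-.5)
def T(c,r):return (160+(c+.5)/4.8-.5,140+(r+.5)/4.8-.5)
# local pts: (x,y,z,moves with q)
obs=[]
# plate corners, local by angle; assign: rod direction
def model(p):
    x,y,a,q,t=p;c,s=np.cos(a),np.sin(a)
    L=np.array([[100,65,12],[100,-65,12],[210,65,12],[210,-65,12],[150,0,357],[75,0,310],[0,0,324],[0,0,222]],float)/1000
    L[5:,2]-=q; L[6,2]+=t
    W=L.copy();W[:,0]=x+c*L[:,0]-s*L[:,1];W[:,1]=y+s*L[:,0]+c*L[:,1];return W
e0=atz("top",(220.7,171.7),.33);r0=atz("top",(178.6,201.5),.357)
print(e0,r0)
a0=np.arctan2(*(r0-e0)[[1,0]])
# rod is left-down in top. in top image: up=+x,left=+y
# local +y = rotate rod dir by +90 (ccw from above; top view image is also ccw): rod dir left-down -> +y is down-right
st=[S(612,526),S(512,402),S(741,465),S(645,350),S(673,33),S(553,148),S(441,145),S(437,299)]
tt=[T(268,383),T(190,278),T(163,472),T(68,347),T(91,297),T(203,234),T(293,154)]
s_sc=np.array(st);t_tc=np.array(tt)
# order by projection nearest
def asg(n,pts,p):
    pr=proj(n,model(p)); pts=pts.copy();
    from scipy.optimize import linear_sum_assignment as l
    D=np.linalg.norm(pr[:4,None]-pts[None,:4],axis=2);i,j=l(D);pts[:4]=pts[j];return pts
p0=[e0[0],e0[1],a0,.01,.014]
s_sc=asg("scene",s_sc,p0);t_tc=asg("top",t_tc,p0)
f=lambda p:np.r_[(proj("scene",model(p))-s_sc).ravel(),(proj("top",model(p))[:7]-t_tc).ravel()]
r=least_squares(f,p0,x_scale=.01,loss="soft_l1")
print("stand",r.x,np.degrees(r.x[2]));print(f(r.x).reshape(-1,2).round(1))
# cylinder
img={n:cv2.imread(f"pics/{n}0.png") for n in("scene","top")}
ct={"scene":S(96,193),"top":T(650,336)}
th=np.linspace(0,2*np.pi,100)
ob={"scene":(S(82,373)[0],S(158.5,373)[0],S(119,403)[1]),"top":(T(590,362)[0],None,T(623,399)[1])}
def g(p):
    o=[]
    for n in ct:
        o+=list(proj(n,[p[0],p[1],.18])[0]-ct[n])
        W=np.vstack([np.c_[p[0]+.028*np.cos(th),p[1]+.028*np.sin(th),0*th+z] for z in(0,.008)])
        P=proj(n,W);o.append(P[:,0].min()-ob[n][0]);o.append(P[:,1].max()-ob[n][2])
        if ob[n][1]:o.append(P[:,0].max()-ob[n][1])
    return np.array(o)
c=least_squares(g,[.4,-.1]);print("cyl",c.x,g(c.x).round(1))
for n,uvs,z in(("top",[(210,233)],.08),("scene",[(308.5,191)],.08)):
    print("yellow",atz(n,uvs[0],z))
for n,uv,z in(("top",(288,161),.085),("scene",(198,241),.085),("top",(317,166),.082),("top",(337.5,186),.082)):print(n,atz(n,uv,z).round(3))
for n in img:
    v=img[n].copy();v=cv2.resize(v,None,fx=4,fy=4,interpolation=cv2.INTER_CUBIC)
    for z,R in((0,.028),(.18,.021)):
        P=proj(n,np.c_[c.x[0]+R*np.cos(th),c.x[1]+R*np.sin(th),0*th+z]);cv2.polylines(v,[np.int32((P+.5)*4)],True,(0,0,255))
    for P in proj(n,model(r.x)):cv2.circle(v,tuple(np.int32((P+.5)*4)),3,(0,255,0),-1)
    cv2.imwrite(f"pics/ov_{n}.png",v[520:1000,600:1400] if n=="top" else v[500:1000,740:1440])
E
python3 fit.py
```

```text
[0.5887474 0.0798341 0.33     ] [0.4926096  0.19370593 0.357     ]
stand [0.58903969 0.08063898 2.26743624 0.00726137 0.01768438] 129.91452677114938
[[-1.6 -1. ]
 [-1.   0.5]
 [-1.8 -1.6]
 [ 0.7  0.3]
 [-0.1 -0.3]
 [-0.  -0.3]
 [-0.3  0.1]
 [-0.7  0.4]
 [ 0.7  0.8]
 [-4.  -4.3]
 [-1.   0.7]
 [-2.1 -0.7]
 [-0.7 -0.1]
 [-0.6  0.4]
 [-0.3 -0.4]]
cyl [ 0.50037073 -0.15717733] [-0.3 -0.6 -0.8  0.8 -0.1 -0.4  0.2 -0.9  0.4]
yellow [0.42280358 0.12937246 0.08      ]
yellow [0.4252507  0.13374069 0.08      ]
top [ 0.691 -0.143  0.085]
scene [ 0.692 -0.144  0.085]
top [ 0.676 -0.249  0.082]
top [ 0.604 -0.324  0.082]
```

View pics/ov_top.png

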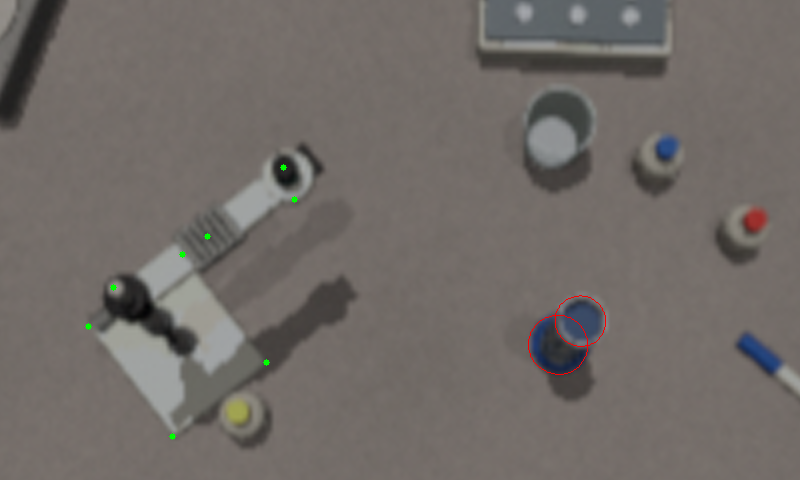

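View pics/ov_scene.png

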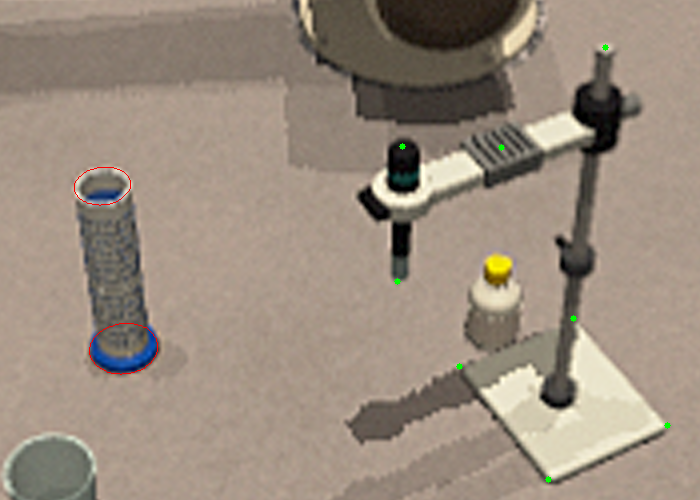

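```bash
cat >> h.py <<'E'
from scipy.spatial.transform import Rotation as Rn
def tool():
    o=bot.get_obs();return o, np.array(o["ee_pos"]), Rn.from_euler('xyz',o["tcp_rot"],degrees=True)
def goal(d_az,tilt,s=1):
    a=np.radians(d_az);t=np.radians(tilt);d=np.array([np.cos(a),np.sin(a),0]);u=np.array([0,0,1.])
    z=np.sin(t)*d-np.cos(t)*u; x=s*(np.cos(t)*d+np.sin(t)*u); return Rn.from_matrix(np.c_[x,np.cross(z,x),z])
def togo(P,R):
    o,p,r=tool(); print("t",round(o["time"],2),"p",p.round(4),"rpy",o["tcp_rot"].round(1),"F",o["wrist_force"].round(1),"op",round(o["opening"],4),"q",o["q"].round(0))
    print(" rotvec(rad)",(r.inv()*R).as_rotvec().round(3)," shift cm tool",(r.inv().apply(P-p)*100).round(2))
E
python3 - <<'E'
from h import *
T=imaging.calibration("wrist")["camera_from_world"];c=-T[:3,:3].T@T[:3,3]
o,p,r=tool();print("cam in tool",r.inv().apply(c-p))
print("marker",atz("top",(337,215),.01),atz("top",(361,236),.01))
C=np.array([.5004,-.1572]);E=np.array([.589,.0806]);d=(E-C)/np.linalg.norm(E-C);az=np.degrees(np.arctan2(d[1],d[0]));print(az,np.linalg.norm(E-C))
P=np.r_[C-.075*d,.2]
for s in(1,-1): togo(P,goal(az,40,s))
E
```

```text
cam in tool [ 0.08006462  0.00030297 -0.14357101]
marker [ 0.50644553 -0.33680117  0.01      ] [ 0.42990937 -0.42607694  0.01      ]
69.56551192012932 0.2537691864667576
t 0.15 p [ 0.155  -0.5275  0.2307] rpy [-179.9    0.    16.4] F [-0.3  0.5 -0.4] op 0.0852 q [-74.   5.  10.  95.  -0.  90.]
 rotvec(rad) [ 0.323  0.646 -0.89 ]  shift cm tool [ 39.09 -19.78   3.09]
t 0.15 p [ 0.155  -0.5275  0.2307] rpy [-179.9    0.    16.4] F [-0.3  0.5 -0.4] op 0.0852 q [-74.   5.  10.  95.  -0.  90.]
 rotvec(rad) [ 0.766 -0.383  2.105]  shift cm tool [ 39.09 -19.78   3.09]
```

>>> servo_tool --moves '[[[0,0,0,3.2,-1.6,0,3],[0,0,0,3.2,-1.6,0,3],[0,0,0,3.2,-1.6,0,3],[0,0,0,3.2,-1.6,0,3],[0,0,0,3.2,-1.6,0,3],[0,0,0,3.2,-1.6,0,3],[0,0,0,3.2,-1.6,0,3],[0,0,0,3.2,-1.6,0,3],[0,0,0,3.2,-1.6,0,3],[0,0,0,3.2,-1.6,0,3],[0,0,0,3.2,-1.6,0,3],[0,0,0,3.2,-1.6,0,3]]]'

```text
time: 1.15
ee_pos: [0.4775, -0.226, 0.2269]
tcp_rot: [-179.7, 0.1, 15.7]
wrist_force: [-0.5, -1.2, 0.6]
opening: 0.0295
```

```bash
cat > g1.py <<'E'
from h import *
import sys
C=np.array([.5004,-.1572]);E=np.array([.589,.0806]);d=(E-C)/np.linalg.norm(E-C)
back,z=float(sys.argv[1]),float(sys.argv[2])
togo(np.r_[C+(-back)*d,z],goal(69.57,45))
E
python3 g1.py .085 .2
```

```text
t 1.15 p [ 0.4775 -0.226   0.2269] rpy [-1.797e+02  1.000e-01  1.570e+01] F [-0.5 -1.2  0.6] op 0.0295 q [-25.   2.   7.  95.   0. 139.]
 rotvec(rad) [ 0.363  0.725 -0.892]  shift cm tool [-0.94  0.88  2.68]
```

>>> servo_tool --moves '[[[0.036,0.0725,-0.089,0,0,0,3],[0.036,0.0725,-0.089,0,0,0,3],[0.036,0.0725,-0.089,0,0,0,3],[0.036,0.0725,-0.089,0,0,0,3],[0.036,0.0725,-0.089,0,0,0,3],[0.036,0.0725,-0.089,0,0,0,3],[0.036,0.0725,-0.089,0,0,0,3],[0.036,0.0725,-0.089,0,0,0,3],[0.036,0.0725,-0.089,0,0,0,3],[0.036,0.0725,-0.089,0,0,0,3]]]'

```text
time: 1.98
ee_pos: [0.4862, -0.2129, 0.2295]
tcp_rot: [177.8, -46.0, 73.0]
wrist_force: [-0.2, 0.5, -0.4]
opening: 0.0297
```

```bash
python3 g1.py .085 .1; python3 - <<'E'
from h import *
cv2.imwrite("pics/w1.png",imaging.camera("wrist"));s=imaging.camera("scene");crop("scene",s,120,60,300,240,3,"s1")
E
```

```text
t 1.98 p [ 0.4862 -0.2129  0.2295] rpy [177.8 -46.   73. ] F [-0.2  0.5 -0.4] op 0.0297 q [-44.  16.  12. 109.  41.  55.]
 rotvec(rad) [-0.005 -0.018  0.042]  shift cm tool [-11.22  -1.04   6.99]
```

View pics/w1.png

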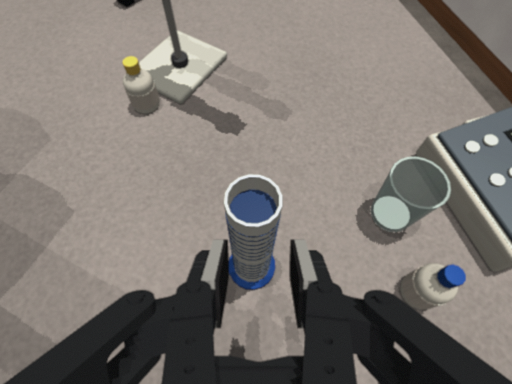

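View pics/s1.png

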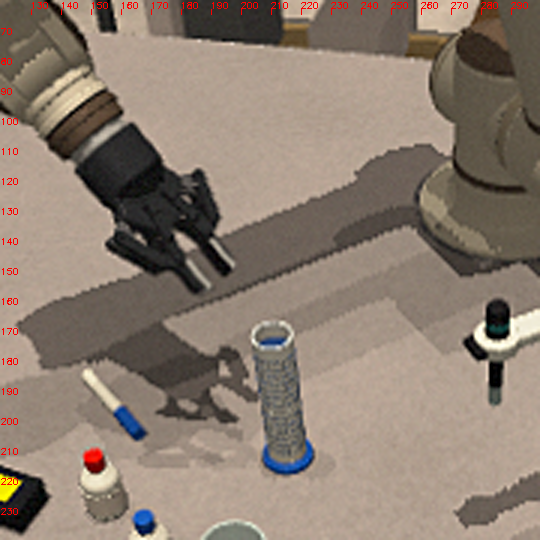

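```bash
python3 - <<'E'
from h import *
print(atz("wrist",(253,199),.18),atz("wrist",(251.5,270),.005))
E
```

```text
[ 0.50083223 -0.16160218  0.18      ] [ 0.49798079 -0.16562762  0.005     ]
```

>>> servo_tool --moves '[[[0,-0.003,0.007,-1.9,-0.17,1.17,3],[0,-0.003,0.007,-1.9,-0.17,1.17,3],[0,-0.003,0.007,-1.9,-0.17,1.17,3],[0,-0.003,0.007,-1.9,-0.17,1.17,3],[0,-0.003,0.007,-1.9,-0.17,1.17,3],[0,-0.003,0.007,-1.9,-0.17,1.17,3],[0,0,0,0,0,0,3]]]'

```text
time: 2.67
ee_pos: [0.4668, -0.2405, 0.0913]
tcp_rot: [-177.7, -43.7, 66.5]
wrist_force: [-0.8, -0.5, -0.5]
opening: 0.0299
```

```bash
python3 g1.py .075 .014; python3 - <<'E'
from h import *
cv2.imwrite("pics/w2.png",imaging.camera("wrist"))
E
```

```text
t 2.67 p [ 0.4668 -0.2405  0.0913] rpy [-177.7  -43.7   66.5] F [-0.8 -0.5 -0.5] op 0.0299 q [-47.  19.   1.  95.  38.  58.]
 rotvec(rad) [-0.002  0.021 -0.039]  shift cm tool [-4.27  0.42  6.6 ]
```

View pics/w2.png

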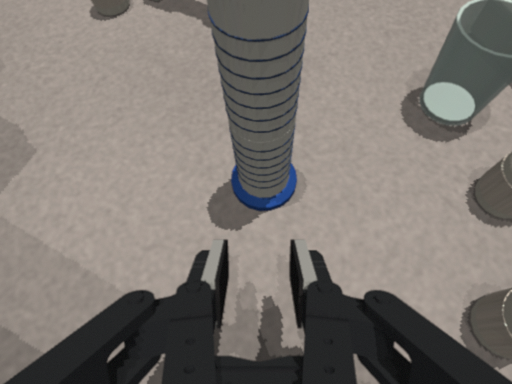

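```bash
python3 - <<'E'
from h import *
from scipy.optimize import least_squares
th=np.linspace(0,6.28,200)
def g(p):
    P=proj("wrist",np.vstack([np.c_[p[0]+.028*np.cos(th),p[1]+.028*np.sin(th),0*th+z] for z in(0,.008)]))
    return [P[:,0].min()-231.5,P[:,0].max()-297,P[:,1].max()-210.5]
s=least_squares(g,[.5,-.157],diff_step=1e-3);print(s.x,s.fun)
E
```

```text
[ 0.50412244 -0.15739009] [-0.08926223  0.08830607 -0.00826651]
```

>>> servo_tool --moves '[[[0,0.004,-0.008,-0.85,0.08,1.25,3],[0,0.004,-0.008,-0.85,0.08,1.25,3],[0,0.004,-0.008,-0.85,0.08,1.25,3],[0,0.004,-0.008,-0.85,0.08,1.25,3],[0,0,0,-0.4,0,0.6,3],[0,0,0,0,0,0,3]]]'

```text
time: 3.22
ee_pos: [0.4793, -0.2314, 0.0372]
tcp_rot: [179.7, -44.0, 69.2]
wrist_force: [-0.4, 1.0, 1.1]
opening: 0.0299
```

```bash
python3 g1.py .055 .014; python3 - <<'E'
from h import *
cv2.imwrite("pics/w3.png",imaging.camera("wrist"))
E
```

```text
t 3.22 p [ 0.4793 -0.2314  0.0372] rpy [179.7 -44.   69.2] F [-0.4  1.   1.1] op 0.0299 q [-46.  20.  -4.  88.  39.  58.]
 rotvec(rad) [ 0.011  0.017 -0.005]  shift cm tool [-0.04 -0.65  3.18]
```

View pics/w3.png

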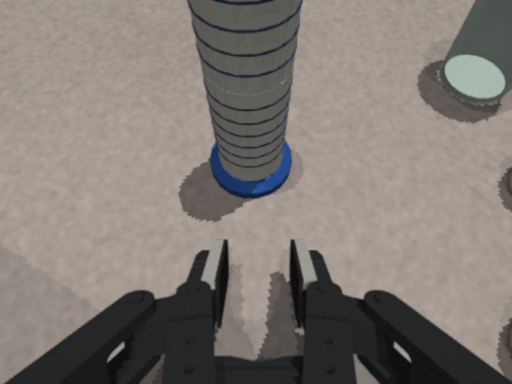

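>>> servo_tool --moves '[[[0,0.008,-0.003,-0.2,-0.3,0.8,3],[0,0.008,-0.003,-0.4,-0.3,0.8,3],[0,0,0,-0.4,0,0.6,3],[0,0,0,0,0,0,3]]]'

```text
time: 3.6
ee_pos: [0.4783, -0.2221, 0.0175]
tcp_rot: [178.9, -44.9, 69.9]
wrist_force: [-1.2, -0.8, 0.4]
opening: 0.0299
```

```bash
python3 g1.py .055 .014; python3 - <<'E'
from h import *
cv2.imwrite("pics/w4.png",imaging.camera("wrist"))
E
```

```text
t 3.6 p [ 0.4783 -0.2221  0.0175] rpy [178.9 -44.9  69.9] F [-1.2 -0.8  0.4] op 0.0299 q [-45.  21.  -6.  85.  40.  57.]
 rotvec(rad) [0.015 0.003 0.004]  shift cm tool [ 0.71 -0.21  1.2 ]
```

View pics/w4.png

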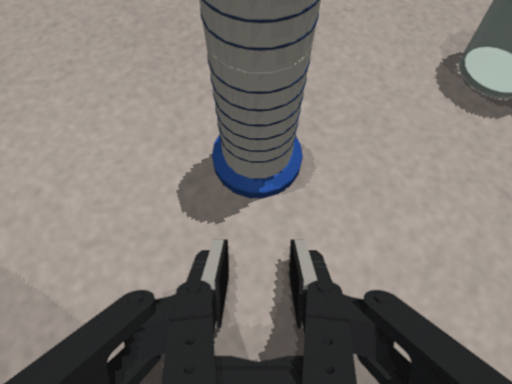

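>>> servo_tool --moves '[[[0.005,0,0,0.45,-0.1,0.6,3],[0.005,0,0,0.5,0,0.5,3],[0.005,0,0,0.5,0,0.5,3],[0,0,0,0.5,0,0.5,3],[0,0,0,0.3,0,0.3,3],[0,0,0,0,0,0,3]]]'

```text
time: 4.15
ee_pos: [0.4904, -0.1878, 0.0174]
tcp_rot: [179.8, -44.9, 69.9]
wrist_force: [0.2, 0.2, 0.1]
opening: 0.0303
```

```bash
python3 g1.py .025 .015; python3 - <<'E'
from h import *
cv2.imwrite("pics/w5.png",imaging.camera("wrist"))
E
```

```text
t 4.15 p [ 0.4904 -0.1878  0.0174] rpy [179.8 -44.9  69.9] F [0.2 0.2 0.1] op 0.0303 q [-42.  19.  -8.  83.  41.  61.]
 rotvec(rad) [-0.001  0.002  0.004]  shift cm tool [ 0.34 -0.13  0.68]
```

View pics/w5.png

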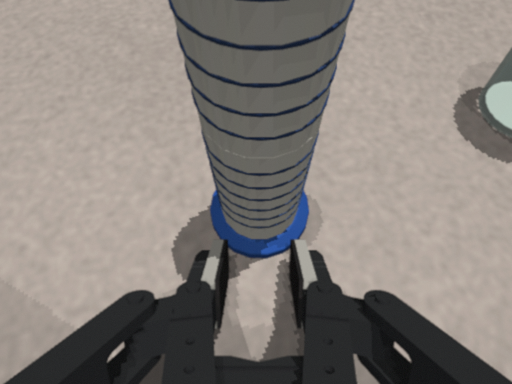

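>>> servo_tool --moves '[[[0,0,0,0.25,0,0.35,3],[0,0,0,0.25,0,0.35,3],[0,0,0,0.3,0,0.3,3],[0,0,0,0.3,0,0.3,3],[0,0,0,0.3,0,0.3,3],[0,0,0,0,0,0,3]]]'

```text
time: 4.7
ee_pos: [0.4985, -0.167, 0.016]
tcp_rot: [179.7, -44.8, 69.9]
wrist_force: [0.0, 1.1, -0.0]
opening: 0.0299
```

```bash
python3 g1.py 0 .015; python3 - <<'E'
from h import *
cv2.imwrite("pics/w6.png",imaging.camera("wrist"));cv2.imwrite("pics/s6.png",imaging.camera("scene"));crop("s",cv2.imread("pics/s6.png"),180,110,360,240,4.4,"s6c")
E
```

```text
t 4.7 p [ 0.4985 -0.167   0.016 ] rpy [179.7 -44.8  69.9] F [ 0.   1.1 -0. ] op 0.0299 q [-40.  17. -10.  81.  42.  64.]
 rotvec(rad) [0.001 0.003 0.004]  shift cm tool [ 0.63 -0.16  0.77]
```

View pics/w6.png

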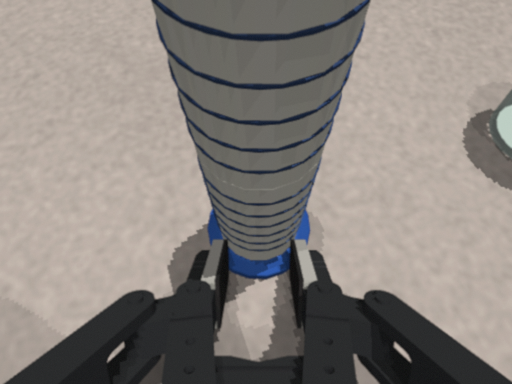

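View pics/s6c.png

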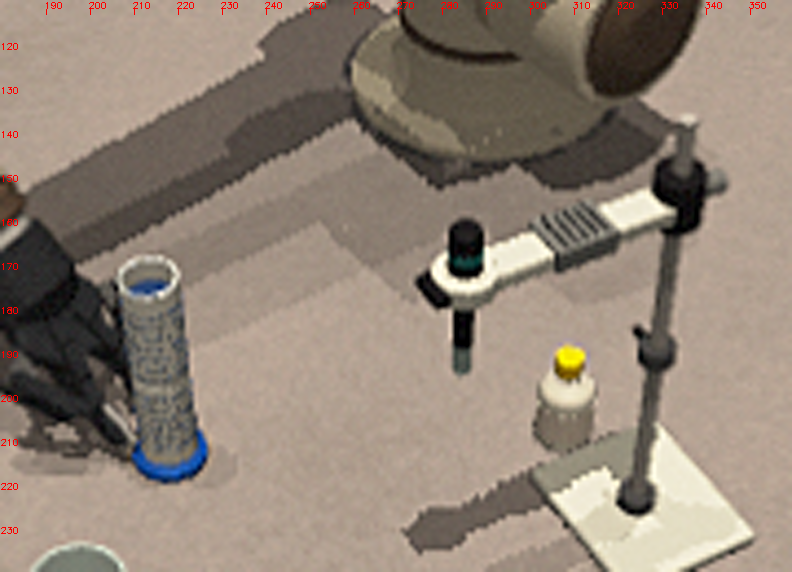

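```bash
python3 - <<'E'
from h import *
o,p,r=tool()
for n,uv in(("scene",(180+(149.5)/4.4,110+275.5/4.4)),):
    a=atz(n,uv,.18);b=atz("scene",(190+96.5/4.6-.5,130+193.5/4.6-.5),.18);print(a,b,a-b,a-p)
t=imaging.camera("top");crop("t",t,190,150,340,260,5,"t6c")
E
```

```text
[ 0.50516381 -0.14374893  0.18      ] [ 0.50278054 -0.15536061  0.18      ] [2.38327568e-03 1.16116833e-02 1.11022302e-16] [0.00680094 0.0236832  0.1640125 ]
```

View pics/t6c.png

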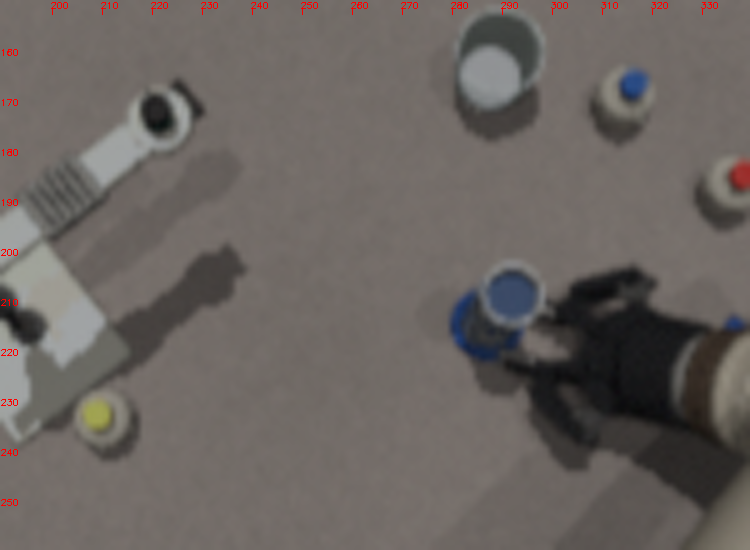

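>>> servo_tool --moves '[[[0,0,0,0.3,0,0.3,3],[0,0,0,0.4,0,0.4,3],[0,0,0,0.5,0,0.5,3],[0,0,0,0.55,0,0.55,3],[0,0,0,0.55,0,0.55,3],[0,0,0,0.55,0,0.55,3],[0,0,0,0.55,0,0.55,3],[0,0,0,0.55,0,0.55,3],[0,0,0,0.55,0,0.55,3],[0,0,0,0.5,0,0.5,3],[0,0,0,0.4,0,0.4,3],[0,0,0,0.25,0,0.25,3]]]'

```text
time: 5.85
ee_pos: [0.5288, -0.085, 0.0158]
tcp_rot: [179.7, -44.8, 69.9]
wrist_force: [-0.5, -1.3, 0.5]
opening: 0.0297
```

```bash
cat > g2.py <<'E'
from h import *
import sys
togo(np.array([.5805,.0576,.015]),goal(69.57,45))
n=sys.argv[1]
cv2.imwrite(f"pics/w{n}.png",imaging.camera("wrist"));cv2.imwrite(f"pics/s{n}.png",imaging.camera("scene"));crop("s",cv2.imread(f"pics/s{n}.png"),180,110,360,240,4.4,f"s{n}c")
cv2.imwrite(f"pics/t{n}.png",imaging.camera("top"));crop("t",cv2.imread(f"pics/t{n}.png"),180,140,320,250,5,f"t{n}c")
E
python3 g2.py 7
```

```text
t 5.85 p [ 0.5288 -0.085   0.0158] rpy [179.7 -44.8  69.9] F [-0.5 -1.3  0.5] op 0.0297 q [-31.  11. -16.  72.  44.  75.]
 rotvec(rad) [0.001 0.004 0.004]  shift cm tool [10.71 -0.11 10.74]
```

View pics/w7.png

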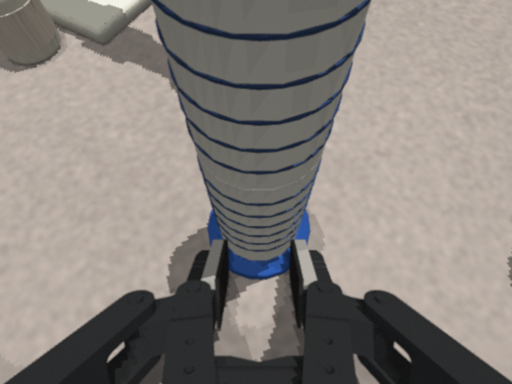

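View pics/s7c.png

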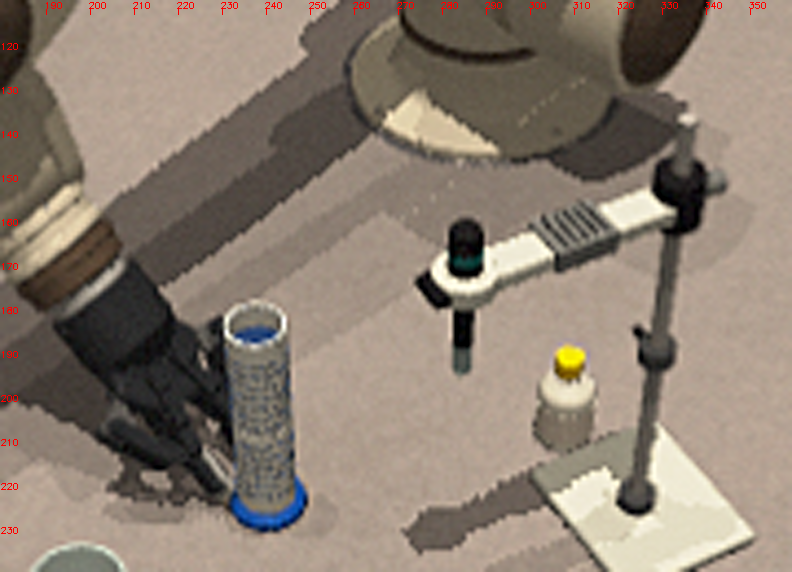

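>>> servo_tool --moves '[[[0,0,0,0.3,0,0.3,3],[0,0,0,0.4,0,0.4,3],[0,0,0,0.5,0,0.5,3],[0,0,0,0.55,0,0.55,3],[0,0,0,0.55,0,0.55,3],[0,0,0,0.55,0,0.55,3],[0,0,0,0.55,0,0.55,3],[0,0,0,0.55,0,0.55,3],[0,0,0,0.55,0,0.55,3],[0,0,0,0.5,0,0.5,3],[0,0,0,0.4,0,0.4,3],[0,0,0,0.25,0,0.25,3]]]'

```text
time: 7.0
ee_pos: [0.5593, -0.0038, 0.0156]
tcp_rot: [179.7, -44.8, 69.8]
wrist_force: [-0.2, -1.8, 0.9]
opening: 0.0298
```

>>> servo_tool --moves '[[[0,0,0,0.3,0,0.3,3],[0,0,0,0.4,0,0.4,3],[0,0,0,0.4,0,0.4,3],[0,0,0,0.4,0,0.4,3],[0,0,0,0.4,0,0.4,3],[0,0,0,0.4,0,0.4,3],[0,0,0,0.3,0,0.3,3],[0,0,0,0.2,0,0.2,3],[0,0,0,0.15,0,0.15,3],[0,0,0,0.1,0,0.1,3]]]'

```text
time: 7.83
ee_pos: [0.5761, 0.0413, 0.0156]
tcp_rot: [179.7, -44.8, 69.8]
wrist_force: [0.1, -1.6, 1.0]
opening: 0.0301
```

```bash
python3 g2.py 8
```

```text
t 7.83 p [0.5761 0.0413 0.0156] rpy [179.7 -44.8  69.8] F [ 0.1 -1.6  1. ] op 0.0301 q [-16.   6. -23.  57.  45.  96.]
 rotvec(rad) [0.002 0.004 0.003]  shift cm tool [ 1.16 -0.16  1.22]
```

View pics/t8c.png

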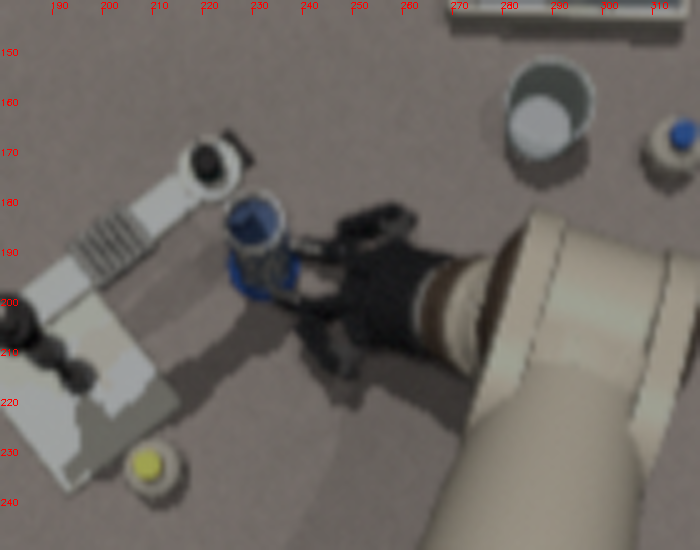

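View pics/s8c.png

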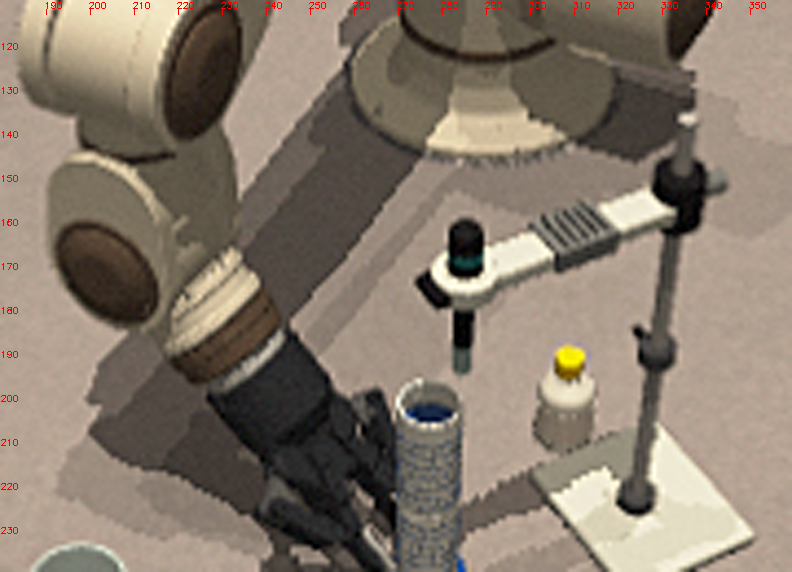

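View pics/w8.png

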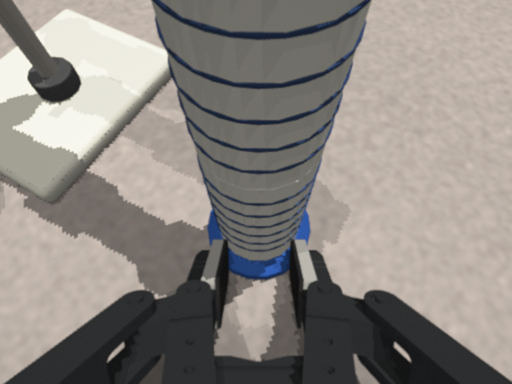

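```bash
python3 - <<'E'
from h import *
o,p,r=tool();E=np.array([.589,.0806])
for n,uv in(("top",(180+256.5/5-.5,140+222/5-.5)),("scene",(180+428.5/4.4-.5,110+406/4.4-.5))):
    a=atz(n,uv,.18);print(n,a,(a-p)[:2],"to E",E-a[:2])
# electrode measured: tip in scene at z .222-.0073, cap top in top
print(atz("scene",(284.6,194.3),.2147), atz("top",(220.7,171.7),.3344))
E
```

```text
top [0.58174354 0.05690011 0.18      ] [0.005755   0.01578877] to E [0.00725646 0.02369989]
scene [0.58502441 0.06113424 0.18      ] [0.00903587 0.02002289] to E [0.00397559 0.01946576]
[0.58616721 0.08195943 0.2147    ] [0.5877561  0.07946811 0.3344    ]
```

```bash
cat > ov.py <<'E'
from h import *
import sys
n,x,y,q=sys.argv[1],float(sys.argv[2]),float(sys.argv[3]),.0073
th=np.linspace(0,2*np.pi,120);E=(.589,.0806)
out=[]
for v,(x0,y0) in (("top",(205,155)),("scene",(255,155))):
    s=9;im=cv2.resize(cv2.imread(f"pics/{v[0]}{n}.png")[y0:y0+60 if v=="top" else y0+85,x0:x0+45],None,fx=s,fy=s,interpolation=cv2.INTER_CUBIC)
    def dr(c,z,R,col):
        P=proj(v,np.c_[c[0]+R*np.cos(th),c[1]+R*np.sin(th),0*th+z]);cv2.polylines(im,[np.int32((P+.5-[x0,y0])*s)],True,col)
    dr((x,y),.18,.021,(0,0,255));dr((x,y),.0,.028,(0,0,255))
    dr(E,.3417-q,.010,(0,255,0));dr(E,.310-q,.010,(0,255,0));dr(E,.222-q,.001,(0,255,0));dr(E,.235-q,.006,(0,255,0))
    im=im[:600];out.append(cv2.copyMakeBorder(im,0,600-im.shape[0],0,0,0))
cv2.imwrite(f"pics/ov{n}.png",np.hstack(out)[:, :800] if 1 else 0)
E
python3 ov.py 8 .5846 .0643
```

```text
(no output)
```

View pics/ov8.png

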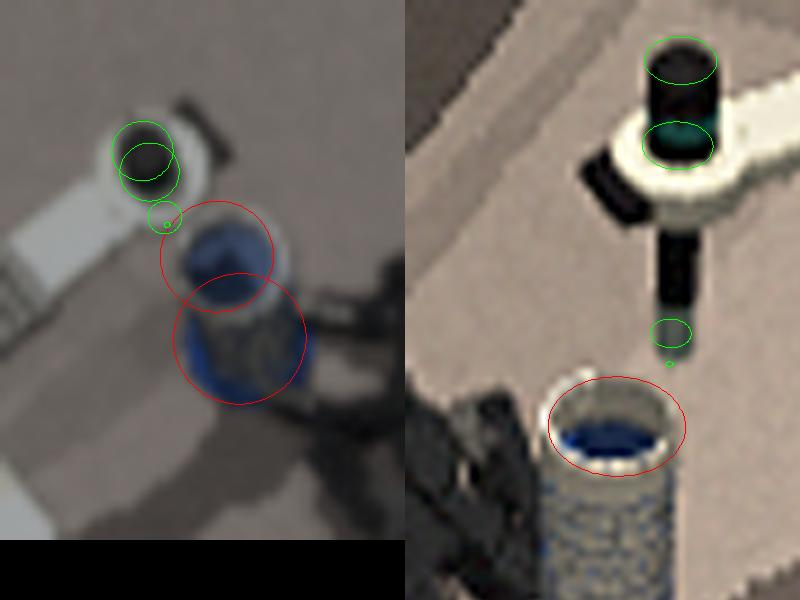

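```bash
python3 ov.py 8 .583 .059
```

```text
(no output)
```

View pics/ov8.png

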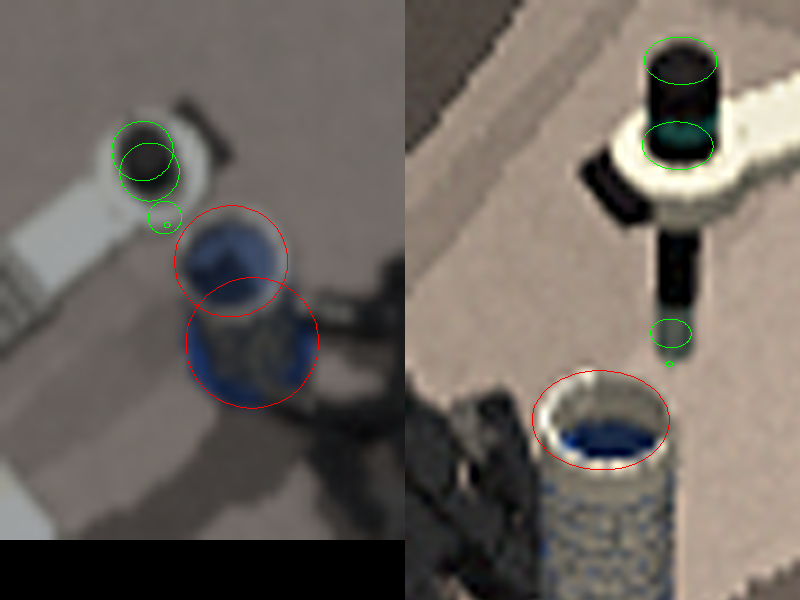

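>>> servo_tool --moves '[[[0,0,0,0.3,-0.03,0.3,3],[0,0,0,0.35,-0.03,0.35,3],[0,0,0,0.35,-0.03,0.35,3],[0,0,0,0.25,-0.03,0.25,3],[0,0,0,0.2,-0.03,0.2,3],[0,0,0,0.1,-0.03,0.1,3],[0,0,0,0,0,0,3]]]'

```text
time: 8.57
ee_pos: [0.5827, 0.064, 0.0153]
tcp_rot: [179.7, -44.8, 69.7]
wrist_force: [-0.5, -1.8, 0.6]
opening: 0.03
```

```bash
python3 g2.py 9;  python3 ov.py 9 .589 .0806
```

```text
t 8.57 p [0.5827 0.064  0.0153] rpy [179.7 -44.8  69.7] F [-0.5 -1.8  0.6] op 0.03 q [-14.   5. -24.  54.  44. 100.]
 rotvec(rad) [0.003 0.004 0.002]  shift cm tool [-0.5   0.02 -0.45]
```

View pics/ov9.png

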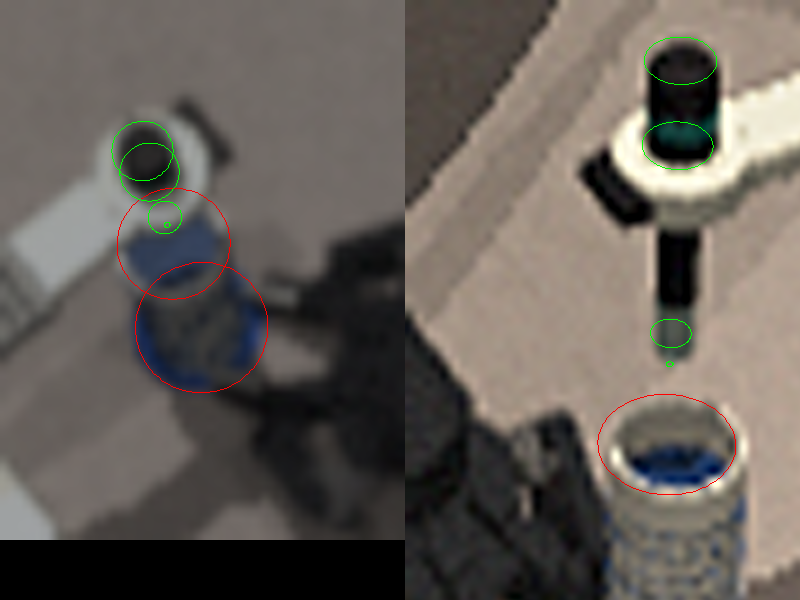

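View pics/w9.png

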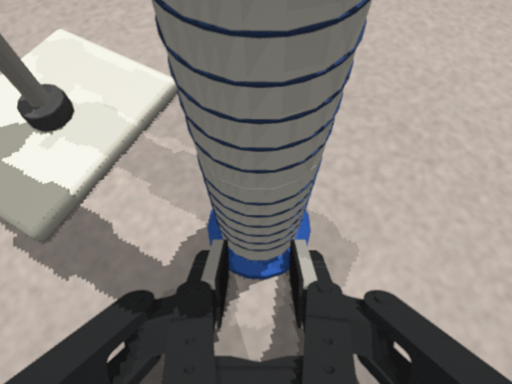

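>>> servo_tool --moves '[[[0,0,0,-0.3,0,-0.3,3],[0,0,0,-0.6,0,-0.6,3],[0,0,0,-0.9,0,-0.9,3],[0,0,0,-1.0,0,-1.0,3],[0,0,0,-1.0,0,-1.0,3],[0,0,0,-1.0,0,-1.0,3],[0,0,0,-1.0,0,-1.0,3],[0,0,0,-1.0,0,-1.0,3],[0,0,0,-1.0,0,-1.0,2],[0,0,0,-0.5,0,-1.0,0],[0,0,0,0,0,0,0]]]'

```text
time: 9.63
ee_pos: [0.5348, -0.0592, 0.0188]
tcp_rot: [179.9, -44.9, 69.6]
wrist_force: [0.5, 0.2, 0.5]
opening: 0.0001
```

```bash
python3 g2.py 10;  python3 ov.py 10 .589 .0806
```

```text
t 9.63 p [ 0.5348 -0.0592  0.0188] rpy [179.9 -44.9  69.6] F [0.5 0.2 0.5] op 0.0001 q [-28.  10. -18.  70.  44.  79.]
 rotvec(rad) [ 0.001  0.001 -0.   ]  shift cm tool [8.61 0.19 9.13]
```

View pics/ov10.png

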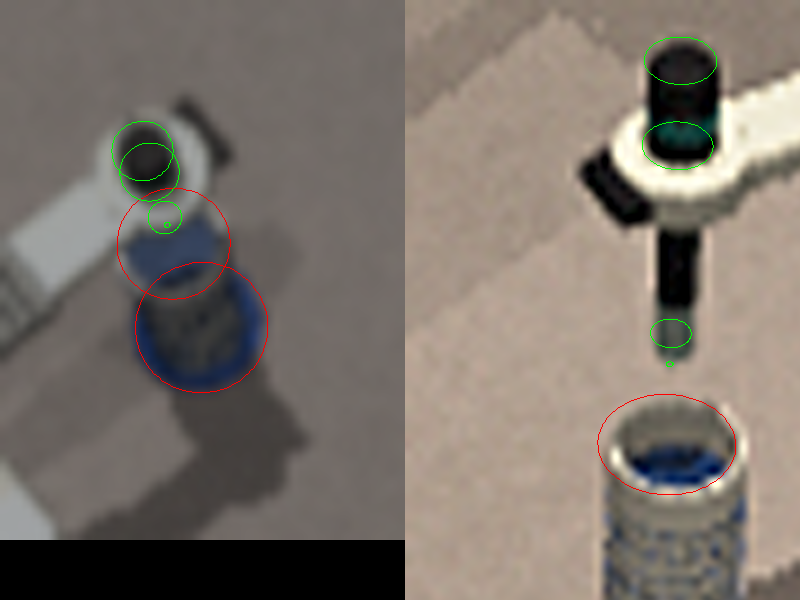

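View pics/w10.png

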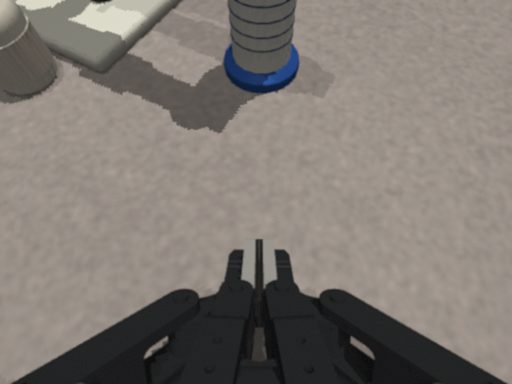

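>>> servo_tool --moves '[[[0,0,0,1.5,0,-2,0],[0,0,0,2.6,0,-2.6,0],[0,0,0,2.7,0,-2.7,0],[0,0,0,2.7,0,-2.7,0],[0,0,0,2.7,0,-2.7,0],[0,0,0,2.7,0,-2.7,0],[0,0,0,2.7,0,-2.7,0],[0,0,0,2.7,0,-2.7,0],[0,0,0,2.7,0,-2.7,0],[0,0,0,2.7,0,-2.7,0],[0,0,0,1.5,0,-1.5,0],[0,0,0,0,0,0,0]]]'

```text
time: 10.78
ee_pos: [0.5314, -0.0489, 0.4206]
tcp_rot: [-179.4, -45.1, 69.8]
wrist_force: [-0.2, -0.8, -0.2]
opening: -0.0004
```

```bash
cat > g3.py <<'E'
from h import *
import sys
togo(np.array([.541,.138,float(sys.argv[1])]),goal(float(sys.argv[2]) if len(sys.argv)>2 else 40,0.01))
E
python3 g3.py .4; python3 g3.py .4 220; python3 - <<'E'
from h import *
cv2.imwrite("pics/w11.png",imaging.camera("wrist"))
E
```

```text
t 10.78 p [ 0.5314 -0.0489  0.4206] rpy [-179.4  -45.1   69.8] F [-0.2 -0.8 -0.2] op -0.0004 q [-27.   8.  25. 115.  45.  79.]
 rotvec(rad) [-0.214 -0.766  0.497]  shift cm tool [11.16 -5.4  14.17]
t 10.78 p [ 0.5314 -0.0489  0.4206] rpy [-179.4  -45.1   69.8] F [-0.2 -0.8 -0.2] op -0.0004 q [-27.   8.  25. 115.  45.  79.]
 rotvec(rad) [ 1.011 -0.282 -2.442]  shift cm tool [11.16 -5.4  14.17]
```

View pics/w11.png

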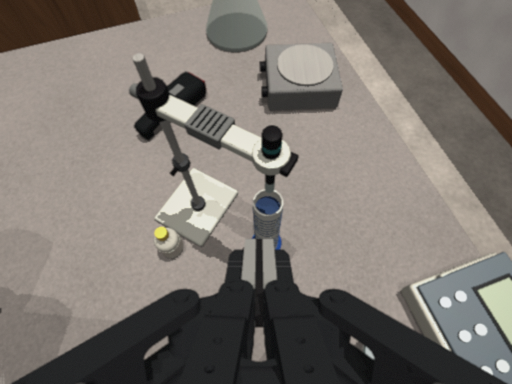

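```bash
python3 - <<'E'
from h import *
E=[.589,.0806]
print("proj rim",proj("wrist",[*E,.18]),"capbase",proj("wrist",[*E,.303]),"captop",proj("wrist",[*E,.3344]),"saddle",proj("wrist",[.541,.138,.303]),"tip",proj("wrist",[*E,.215]))
im=cv2.imread("pics/w11.png");crop("w",im,180,90,310,260,3.5,"w11c")
E
```

```text
proj rim [[267.33743149 202.08761793]] capbase [[269.25916844 150.40928005]] captop [[269.97226333 131.19527095]] saddle [[208.09191621 121.14233054]] tip [[267.77949592 190.21296726]]
```

View pics/w11c.png

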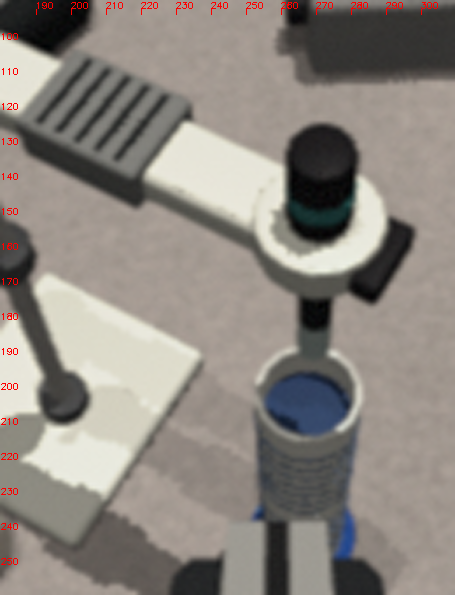

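>>> servo_tool --moves '[[[-0.021,-0.076,0.05,0,0,0,0],[-0.021,-0.076,0.05,0,0,0,0],[-0.021,-0.076,0.05,0,0,0,0],[-0.021,-0.076,0.05,0,0,0,0],[-0.021,-0.076,0.05,0,0,0,0],[-0.021,-0.076,0.05,0,0,0,0],[-0.021,-0.076,0.05,0,0,0,0],[-0.021,-0.076,0.05,0,0,0,0],[-0.021,-0.076,0.05,0,0,0,0],[-0.021,-0.076,0.05,0,0,0,0],[0,0,0,0,0,0,0]]]'

```text
time: 11.75
ee_pos: [0.5333, -0.046, 0.406]
tcp_rot: [-180.0, 2.1, 38.6]
wrist_force: [0.3, 0.3, -0.5]
opening: -0.0002
```

```bash
python3 g3.py .38
```

```text
t 11.75 p [ 0.5333 -0.046   0.406 ] rpy [-180.     2.1   38.6] F [ 0.3  0.3 -0.5] op -0.0002 q [ -4.  14.  41. 118.  -1. 137.]
 rotvec(rad) [-0.001  0.036 -0.025]  shift cm tool [ 12.16 -13.9    2.17]
```

>>> servo_tool --moves '[[[0,0.009,-0.006,1.7,-2.0,0.2,0],[0,0.009,-0.006,1.7,-2.0,0.2,0],[0,0.009,-0.006,1.7,-2.0,0.2,0],[0,0.009,-0.006,1.7,-2.0,0.2,0],[0,0,0,1.7,-2.0,0.2,0],[0,0,0,1.7,-2.0,0.2,0],[0,0,0,1.2,-1.3,0.2,0],[0,0,0,0,0,0,0]]]'

```text
time: 12.42
ee_pos: [0.5367, 0.1398, 0.3795]
tcp_rot: [-179.0, -0.2, 40.7]
wrist_force: [-0.1, 0.1, 0.3]
opening: 0.0
```

```bash
python3 g3.py .315; python3 - <<'E'
from h import *
s=imaging.camera("scene");crop("s",s,220,40,400,220,3.2,"s12c");cv2.imwrite("pics/w12.png",imaging.camera("wrist"))
E
```

```text
t 12.42 p [0.5367 0.1398 0.3795] rpy [-179.    -0.2   40.7] F [-0.1  0.1  0.3] op 0.0 q [ 14.  13.  36. 114.   1. 153.]
 rotvec(rad) [-0.017 -0.003  0.013]  shift cm tool [0.19 0.53 6.44]
```

View pics/s12c.png

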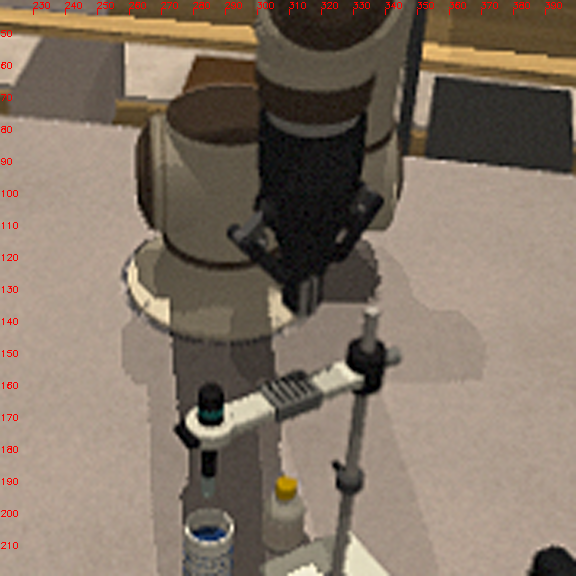

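View pics/w12.png

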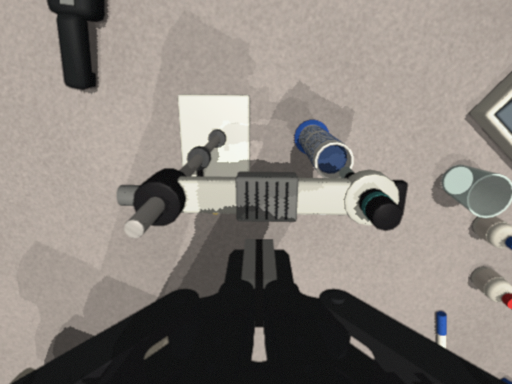

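```bash
python3 g3.py .35 70
```

```text
t 12.52 p [0.5366 0.1374 0.3802] rpy [-179.1   -0.2   40.6] F [-0.2 -0.7  0.1] op -0.0001 q [ 14.  13.  36. 114.   1. 153.]
 rotvec(rad) [-0.014 -0.007 -0.513]  shift cm tool [0.36 0.28 3.02]
```

>>> servo_tool --moves '[[[0,0,-0.1,0,0,0,0],[0,0,-0.1,0,0,0,0],[0,0,-0.1,0,0,0,0],[0,0,-0.1,0,0,0,0],[-0.01,0,-0.1,0,0,0,0],[-0.01,0,0,0,0,0,0],[0,0,0,0,0,0,0]]]'

```text
time: 13.1
ee_pos: [0.5369, 0.1297, 0.3792]
tcp_rot: [179.5, -0.8, 70.3]
wrist_force: [0.8, 0.2, 0.3]
opening: -0.0002
```

```bash
python3 g3.py .32 70
```

```text
t 13.1 p [0.5369 0.1297 0.3792] rpy [179.5  -0.8  70.3] F [0.8 0.2 0.3] op -0.0002 q [ 13.  11.  34. 112.   0. 123.]
 rotvec(rad) [ 0.009 -0.013  0.005]  shift cm tool [0.83 0.05 5.94]
```

>>> servo_tool --moves '[[[0.003,-0.004,0,0.4,0,0.5,0],[0.003,-0.004,0,0.4,0.05,1.0,0],[0.003,-0.004,0,0.1,0,1.2,0],[0,0,0,0,0,1.2,0],[0,0,0,0,0,1.0,0],[0,0,0,0,0,0.4,0],[0,0,0,0,0,0,0]]]'

```text
time: 13.68
ee_pos: [0.5414, 0.1382, 0.3196]
tcp_rot: [-179.8, -0.0, 69.3]
wrist_force: [0.2, 0.0, 0.9]
opening: -0.0001
```

```bash
python3 g3.py .3 70; python3 - <<'E'
from h import *
s=imaging.camera("scene");crop("s",s,240,80,380,240,4,"s13c");cv2.imwrite("pics/w13.png",imaging.camera("wrist"))
E
```

```text
t 13.68 p [0.5414 0.1382 0.3196] rpy [-179.8   -0.    69.3] F [0.2 0.  0.9] op -0.0001 q [ 14.  10.  25. 106.   0. 125.]
 rotvec(rad) [-0.004  0.    -0.012]  shift cm tool [-0.03 -0.03  1.96]
```

View pics/s13c.png

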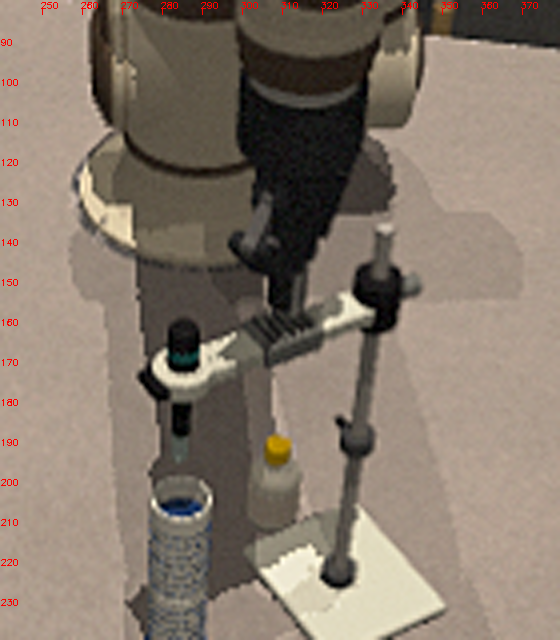

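View pics/w13.png

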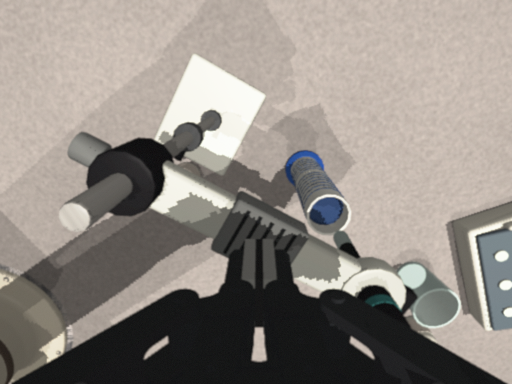

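>>> servo_tool --moves '[[[0,0,0,0,0,0.5,0],[0,0,0,0,0,0.5,0],[0,0,0,0,0,0.5,0],[0,0,0,0,0,0.5,0],[0,0,0,0,0,0.5,0],[0,0,0,0,0,0.5,0],[0,0,0,0,0,0.5,0]]]'

```text
time: 14.37
ee_pos: [0.5423, 0.1384, 0.2868]
tcp_rot: [179.9, -0.3, 69.3]
wrist_force: [-0.6, -0.4, 4.5]
opening: -0.0003
```

```bash
python3 g3.py .2 70; python3 - <<'E'
from h import *
s=imaging.camera("scene");crop("s",s,240,80,380,240,4,"s14c")
E
```

```text
t 14.37 p [0.5423 0.1384 0.2868] rpy [179.9  -0.3  69.3] F [-0.6 -0.4  4.5] op -0.0003 q [ 14.   8.  19. 101.   0. 125.]
 rotvec(rad) [ 0.003 -0.004 -0.012]  shift cm tool [-0.13 -0.13  8.68]
```

View pics/s14c.png

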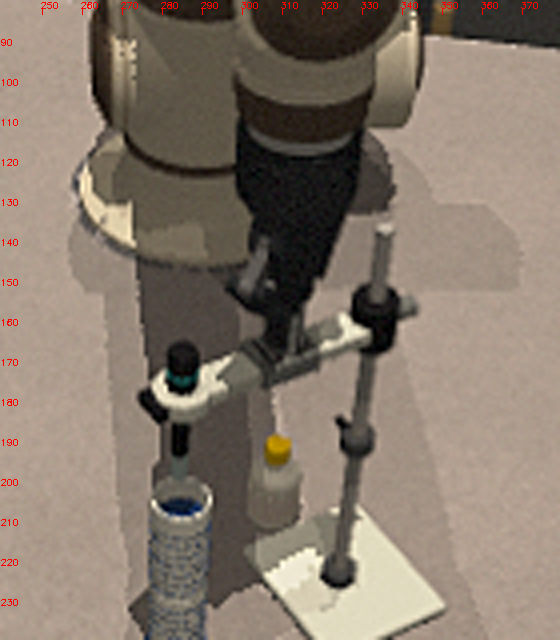

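>>> servo_tool --moves '[[[0,0,0,0,0,0.5,0],[0,0,0,0,0,0.5,0],[0,0,0,0,0,0.5,0],[0,0,0,0,0,0.5,0],[0,0,0,0,0,0.5,0],[0,0,0,0,0,0.5,0],[0,0,0,-0.05,-0.05,0.5,0],[0,0,0,0,0,0.3,0]]]'

```text
time: 15.08
ee_pos: [0.5422, 0.1384, 0.2453]
tcp_rot: [179.8, -0.3, 69.3]
wrist_force: [-1.0, -0.3, 4.9]
opening: -0.0
```

```bash
python3 g3.py .2 70; python3 - <<'E'
from h import *
s=imaging.camera("scene");crop("s",s,240,80,380,240,4,"s15c");cv2.imwrite("pics/w15.png",imaging.camera("wrist"))
E
```

```text
t 15.08 p [0.5422 0.1384 0.2453] rpy [179.8  -0.3  69.3] F [-1.  -0.3  4.9] op -0.0 q [ 14.   6.  13.  96.   0. 125.]
 rotvec(rad) [ 0.004 -0.005 -0.012]  shift cm tool [-0.1  -0.11  4.53]
```

View pics/s15c.png

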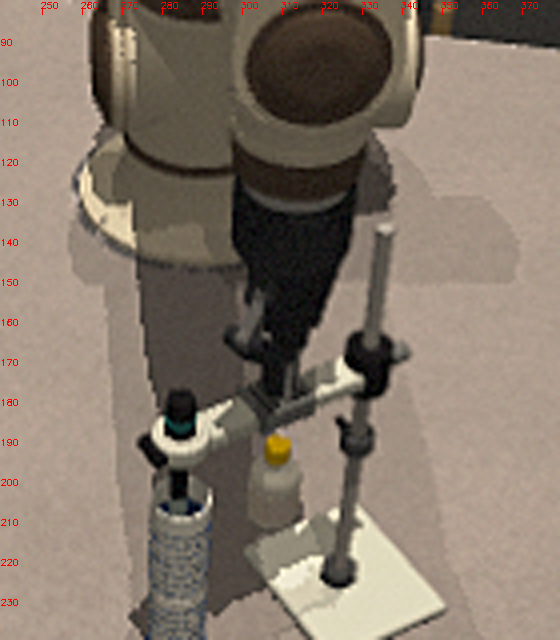

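View pics/w15.png

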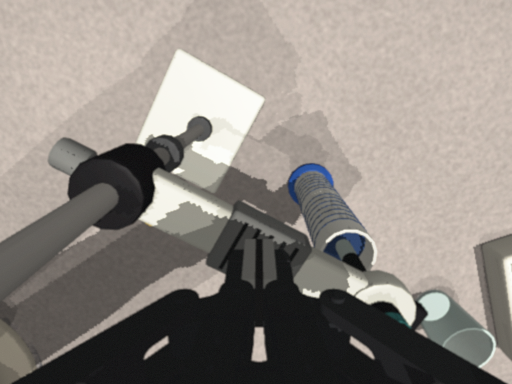

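>>> servo_tool --moves '[[[0,0,0,0,0,0.5,0],[0,0,0,0,0,0.5,0],[0,0,0,0,0,0.5,0],[0,0,0,0,0,0.5,0],[0,0,0,0,0,0.5,0],[0,0,0,0,0,0.5,0],[0,0,0,0,0,0.5,0],[0,0,0,0,0,0.3,0]]]'

```text
time: 15.85
ee_pos: [0.542, 0.1383, 0.2043]
tcp_rot: [179.8, -0.3, 69.3]
wrist_force: [-0.1, 0.4, 3.7]
opening: -0.0001
```

```bash
python3 g3.py .2 70
```

```text
t 15.85 p [0.542  0.1383 0.2043] rpy [179.8  -0.3  69.3] F [-0.1  0.4  3.7] op -0.0001 q [ 14.   5.   8.  92.   0. 125.]
 rotvec(rad) [ 0.004 -0.005 -0.012]  shift cm tool [-0.07 -0.08  0.43]
```

>>> servo_tool --moves '[[[0,0,0,0,0,0.3,0],[0,0,0,0,0,0.25,0],[0,0,0,0,0,0.15,0],[0,0,0,0,0,0.1,0]]]'

```text
time: 16.18
ee_pos: [0.542, 0.1383, 0.2]
tcp_rot: [179.5, -0.5, 69.3]
wrist_force: [-2.4, -0.7, 7.4]
opening: -0.0001
```

```bash
python3 g3.py .2 70
```

```text
t 16.18 p [0.542  0.1383 0.2   ] rpy [179.5  -0.5  69.3] F [-2.4 -0.7  7.4] op -0.0001 q [ 14.   5.   7.  91.   0. 125.]
 rotvec(rad) [ 0.008 -0.008 -0.013]  shift cm tool [-0.07 -0.08  0.  ]
```

Force is rising at z = 0.200, which is the stop. I'll press slightly more, hold, then look before lifting.

>>> servo_tool --moves '[[[0,0,0,0,0,0.2,0],[0,0,0,0,0,0.2,0],[0,0,0,0,0,0.1,0],[0,0,0,0,0,0.1,0]]]'

```text
time: 16.52
ee_pos: [0.542, 0.1384, 0.2]
tcp_rot: [179.2, -0.7, 69.3]
wrist_force: [-1.9, -1.4, 8.1]
opening: 0.0
```

```bash
python3 g3.py .2 70; python3 - <<'E'
from h import *
s=imaging.camera("scene");crop("s",s,240,80,380,240,4,"s16c")
E
```

```text
t 16.52 p [0.542  0.1384 0.2   ] rpy [179.2  -0.7  69.3] F [-1.9 -1.4  8.1] op 0.0 q [ 14.   5.   6.  91.   0. 125.]
 rotvec(rad) [ 0.014 -0.012 -0.013]  shift cm tool [-0.07 -0.08  0.  ]
```

View pics/s16c.png

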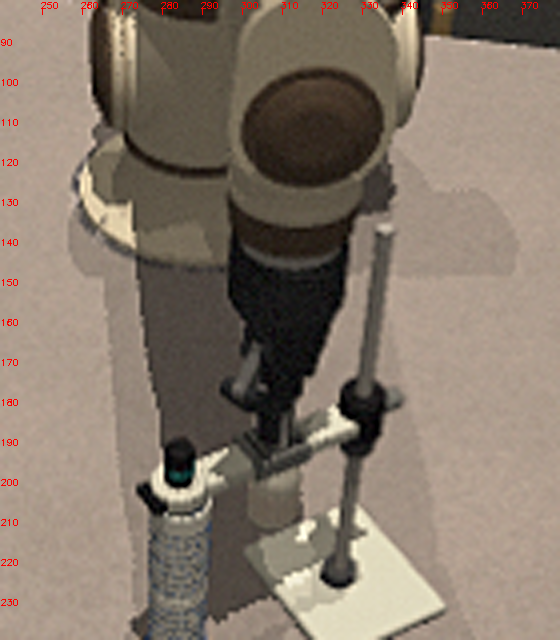

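The holder is down on its stop collar and the electrode is inside the cylinder. Next I'll lift straight up.

>>> servo_tool --moves '[[[0,0,0,0,0,-0.3,0],[0,0,0,0,0,-0.6,0],[0,0,0,0,0,-1.2,0],[0,0,0,0,0,-2,0],[0,0,0,0,0,-2,0],[0,0,0,0,0,-2,0],[0,0,0,0,0,-2,0],[0,0,0,0,0,-2,0],[0,0,0,0,0,-2,0],[0,0,0,0,0,-2,0],[0,0,0,0,0,-1.5,0],[0,0,0,0,0,0,0]]]'

```text
time: 17.57
ee_pos: [0.5379, 0.1371, 0.3793]
tcp_rot: [179.7, -0.4, 69.3]
wrist_force: [-0.7, 0.0, 0.6]
opening: 0.0002
```

```bash
python3 g3.py .2 70; python3 - <<'E'
from h import *
cv2.imwrite("pics/s17.png",imaging.camera("scene"));s=cv2.imread("pics/s17.png");crop("s",s,240,80,380,240,4,"s17c");cv2.imwrite("pics/t17.png",imaging.camera("top"))
cv2.imwrite("pics/w17.png",imaging.camera("wrist"))
print("predicted saddle centre down:",proj("scene",[.541,.138,.2]),"rim",proj("scene",[.589,.0806,.18]),"captop",proj("scene",[.589,.0806,.2317]))
E
```

```text
t 17.57 p [0.5379 0.1371 0.3793] rpy [179.7  -0.4  69.3] F [-0.7  0.   0.6] op 0.0002 q [ 14.  12.  36. 113.   0. 125.]
 rotvec(rad) [ 0.005 -0.006 -0.012]  shift cm tool [ 0.08  0.17 17.94]
predicted saddle centre down: [[307.24473177 189.51843969]] rim [[283.5920042  203.83179456]] captop [[284.08060163 190.47930028]]
```

View pics/s17c.png

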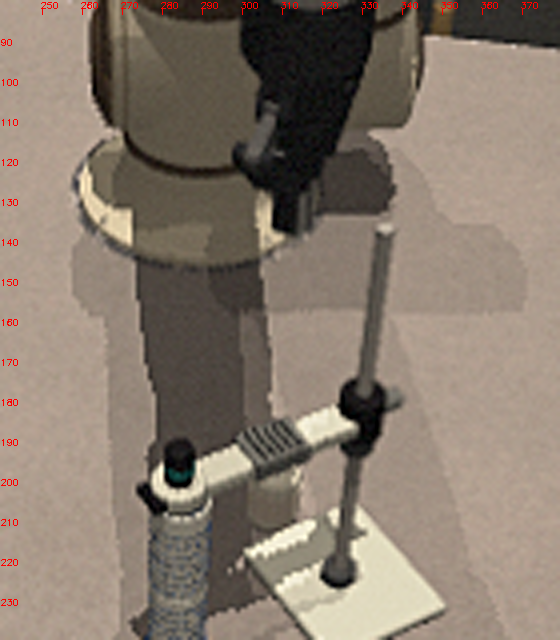

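View pics/w17.png

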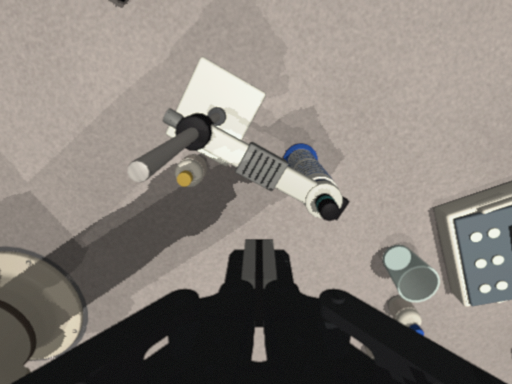

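View pics/t17.png

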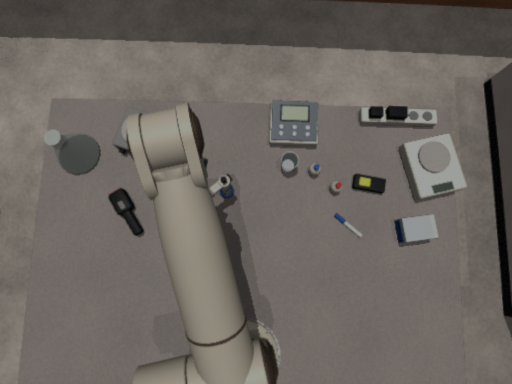

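View pics/s17.png

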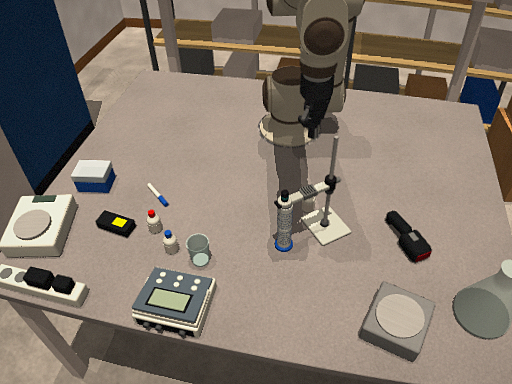

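```bash
python3 -c "
from workcell import bot
print(bot.job_done())"
```

```text
the job is handed in; nothing more can be done
None
```

The electrode is parked: the cylinder stands under it and the holder is pressed down onto its stop. I handed the job in at about 18 s; no verdict is reported.

**Push:** I pushed the cylinder about 25 cm with two slightly opened fingers, tilted 45°, touching only the tube just above the foot. It slid without visible tipping.

**Centring:** Before pressing, all three camera views agreed within about 2–3 mm that the cylinder was centred under the electrode. One mid-push check disagreed. My estimate of the cylinder's position relative to the gripper was a few millimetres off, so I corrected the last 22 mm from the images.

**Press:** I pressed the saddle with shut fingers at about 4–5 N. The force rose to about 8 N at 200 mm above the bench, where the stop should be, and further pressing did not move it.

**Last checks:**
- **Holder:** The saddle sits about 1–2 pixels from where it should be when fully down. The holder stayed down after I lifted off, and the electrode is inside the upright cylinder.
- **Robot:** The fingers are about 18 cm above the saddle, touching nothing, with the wrist force near zero.
- **Bystanders:** By eye, all of them stand where they started. I did not measure this.

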